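# Pin a drilling template home on its jig bed and hold it down

## Task

Pick up the plywood drilling template by its dark wooden handle, slide its tongue in under the steel bridge of the jig bed until the hidden bore in its underside drops over the locating pin, then press it down flat onto the bed against the sprung pad. Finish still holding it pressed fully home with the gripper, ready for the drill: do not let go. Leave the plane, the mallet, the try square and the screwdriver where they lie.

Things in the scene. Friction and masses are not known exactly. Their poses are not given: they have to be found in the camera images.
- template: Loose pale plywood template, 0.24-0.38 kg, lying flat. Plate x -68 to +54 mm, 90 mm wide (y), 20 mm thick; at its +x end a tongue 40 mm wide, 10 mm thick, level with the underside, to x = +98. Origin: mouth of the blind bore in the underside (15 mm diameter, 17 mm deep), below the handle's centre; x to the tongue, z up.
- template_grip (a point): Centre of the handle, 45 mm above the template's origin. The handle is an upright dark wood block on the plate, 70 mm long (template x), 28 mm thick (y), from 20 to 65 mm above the underside; grip it across the 28 mm.
- template_nose (a point): Middle of the tongue's front lower edge: 98 mm from the bore along the template's +x, at underside height.
- bed: Wooden jig bed fixed to the bench, x -85 to +105 mm, 120 mm wide (y), deck (top) 30 mm above the bench. Origin: on the bench straight below the pin; x towards the bridge, z up. A steel bridge crosses it at x = 66 to 90 mm, 76 mm wide over all, top 44 mm above the deck.
- bed_mouth (a point): Middle of the bridge's front opening at deck height, 66 mm from the pin along the bed's +x; axes as the bed's. Opening 48 mm wide, 34 mm high. The template cannot be laid straight down on the pin: enter the tongue along the bed's +x, template level, underside 15 to 22 mm above the deck. At the pin the tongue's tip is 32 mm past this point.
- bed_pin (a point): Centre of the top of the fixed upright steel locating pin: 12 mm in diameter, chamfered tip, top 14 mm above the deck (44 mm above the bench). The template's bore goes over it, 1.5 mm play all round.
- bed_deck (a point): Point on the deck's surface at the pin's axis, 30 mm above the bench; axes as the bed's. Home: the template's origin here, its x along the bed's x, its underside flat on the deck.
- lift_pad (a joint): Sprung aluminium disc around the pin, 48 mm in diameter: 0 = up, its top 8 mm above the deck; 0.008 m = pushed flush with the deck (template home). The spring pushes up with 6 N at 0 and 10 N at 0.008 m: the template's weight does not press it in and it rises if let go; staying home needs a steady push of about 10 N.
- plane: Wooden smoothing plane, bystander, 200 x 56 mm, about 100 mm high. Origin: centre of its underside; x along its length.
- mallet: Wooden mallet lying on the bench, bystander, 290 x 120 mm, head 75 mm high. Origin: on the bench near the middle of the handle; x towards the head.
- square: Metal try square lying flat, bystander: stock 110 mm along its x, blade 230 mm along its -y, 18 mm high. Origin: on the bench at the end of the stock by the blade.
- screwdriver: Screwdriver with a pale wooden handle lying on the bench, bystander, 240 mm long along its x, handle to -x.
Not all that is in view belongs to the job. What is shaped like the template but green or red is not meant.

How it is judged:
On the way, in this order (a step that is already met when the one before it is completed fails the run):
1. the template is lifted off the bench in the gripper (height (world z) of template above 0.035 m and contact force between the fingers and template above 1 N), for 0.1 s.
2. the tongue has entered under the bridge (x of template_nose in the frame of bed_mouth above 0.003 m and z of template_nose in the frame of bed_mouth between -0.002 and 0.026 m and y of template_nose in the frame of bed_mouth between -0.01 and 0.01 m), for 0.05 s.
3. the bore has dropped over the pin (horizontal distance between template and bed_pin below 0.004 m and z of template in the frame of bed_deck below 0.0105 m), for 0.1 s.
At the end, for the whole second after the job is handed in: Template held home by the gripper: bore within 4 mm of the pin axis, underside within 2 mm of the deck, level within 0.05 rad, in line with the bed within 0.12 rad, tongue 20 mm or more under the bridge, pad in by over 6 mm, fingers bearing on the template with over 3 N, template still (horizontal distance between template and bed_pin below 0.004 m and z of template in the frame of bed_deck below 0.002 m and angle between template's own z axis and vertical below 0.05 rad and angle between the x axis of template and the x axis of bed, either way round below 0.12 rad and x of template_nose in the frame of bed_mouth above 0.02 m and value of joint lift_pad above 0.006 m and contact force between the fingers and template above 3 N and linear speed of template below 0.02 m/s); the arm keeps its last pose, push and grip.
It fails at once if the wooden smoothing plane is pushed out of place (more than 20 mm) (distance of plane from where it was at the start of the episode above 0.02 m).
It fails at once if the mallet is pushed out of place (more than 20 mm) (distance of mallet from where it was at the start of the episode above 0.02 m).
It fails at once if the try square is pushed out of place (more than 20 mm) (distance of square from where it was at the start of the episode above 0.02 m).
It fails at once if the wooden-handled screwdriver is pushed out of place (more than 20 mm) (distance of screwdriver from where it was at the start of the episode above 0.02 m).
It also fails if it takes over 45 s, if anything falls off the work surface, if the arm or the gripper's body presses on something with over 40 N, if the wrist force passes 120 N, or if a joint passes its speed limit or range.

## Robot

A 6-joint arm with a two-finger parallel gripper is mounted at the origin on the work surface. World frame = base frame: x ahead of the robot, y to its left, z up, the work surface at z = 0. Lengths are in m, angles in rad, forces in N, time in s.
With the tool pointing down it reaches from about 0.3 to 0.825 m from the base axis. Payload 5.4 kg.
Tool frame: the origin (TCP) lies at the very end of the fingers, on their centre line; the grasp point (between the pads) lies 19 mm behind it; z points along the fingers, x is the direction in which the jaws open and shut, and the axes are right-handed (so a half turn about z gives the same grasp; the last joint's range is limited). The gripper opens to 92 mm and grips with 3 to 60 N. Pads are 20 mm wide; open, the fingers measure 128 mm over their backs; the gripper's body (75 mm by 189 mm) begins 69 mm behind the grasp point.
Start: joints at [1.031, 0.158, 1.597, -0, 1.386, -0.21], TCP at [0.186, 0.544, 0.215] pointing down, gripper open.
Joint ranges: [-2.91, 2.91], [-0.94, 2.29], [0.18, 2.7], [-1.29, 4.43], [0.17, 2.64], [-3, 3]. Speed limits (rad/s): [2.57, 2.57, 3.14, 3.14, 3.14, 3.14].

## Interface

Orientations are given as a rotation vector (axis times angle).
In Python, from workcell import bot gives the robot as it stands. Calls block until the motion is done:
- bot.goto(position, orientation): joint-space move of the TCP to a pose.
- bot.line_to(position, rot=None, max_speed=0.15): straight line of the TCP; rot=None keeps the orientation; max_speed is the mean speed in m/s.
- bot.set_joints(angles): joint-space move.
- bot.set_gripper(opening, newtons=None): opening from 0.0 (shut) to 1.0 (fully open); newtons is the grip in N (None keeps the last); returns when the fingers have stopped.
- bot.hold(seconds).
- bot.inverse_kinematics(position, orientation): joint angles nearest the present ones, or None.
- bot.read_camera(name): name is "scene" or "top" or "wrist"; returns a dict with "pixels" (420x560x3 uint8, blue, green, red), "fx", "fy", "cx", "cy" (pixels), "k1" (the pictures are not rectified: a ray, as slopes to the right and down, at radius r is drawn at 1 + k1 r^2 times it, then the intrinsics apply), "R" (3x3) and "t" (3): a world point X has camera coordinates R X + t. Camera axes: x right, y down, z forward; pixel columns grow to the right and rows downward; lengths in m; the calibration is good to about 2 mm. A picture is of the moment at which its call begins. There is no depth.
A pose or a line that the arm cannot do raises bot.MotionError and nothing moves.
- bot.job_done(): hands the job in, once; it reports no verdict.
Readings, each from a call of its own:
- bot.current_clock(): time.
- bot.current_joints(): joint angles.
- bot.current_joint_vel(): joint speeds.
- bot.current_effort(): joint torques, N m.
- bot.current_ee_pos(): TCP position.
- bot.current_tool_rot(): TCP orientation.
- bot.current_contact_force(): force on the tool from outside, world axes, zero at the start.
- bot.current_ft_torque(): the same for the moment, N m.
- bot.current_opening(): opening from 0.0 (shut) to 1.0 (fully open).
Only numpy, scipy, OpenCV 4.12 (cv2) and the standard library are available. Lean on these libraries where they do the work, as an engineer would, in place of code of your own. Each camera call takes 0.05 s, during which the arm holds its last target.

## Working session

There is one attempt and no reset: what is moved stays moved. The work goes in short steps, each a Python script; the robot and the scene stay as the last script left them, time stands still between calls to the robot, and variables do not carry over. Pictures are saved under pics/ and viewed, and the job is handed in when it is done.

```bash
mkdir -p pics; ls
python3 - <<'E'
from workcell import bot
import cv2
for n in ["scene","top","wrist"]:
    c=bot.read_camera(n); cv2.imwrite(f"pics/{n}0.png",c["pixels"]); print(n,c["fx"],c["fy"],c["cx"],c["cy"],c["k1"],c["R"],c["t"])
print(bot.current_clock(),bot.current_tool_rot(),bot.current_opening())
E
```

```text
pics
scene 426.09939263998666 426.09939263998666 281.3613031652661 208.61677372726507 -0.1344247219657859 [[-0.82310947  0.5678278  -0.00789926]
 [ 0.4533847   0.64871233 -0.61124024]
 [-0.34195485 -0.50669903 -0.7914057 ]] [ 0.42043725 -0.20567212  1.54617125]
top 380.14459718650124 380.14459718650124 280.1952092378897 208.58908151969686 0.03724404970004732 [[-1.16986212e-02 -9.99931326e-01 -6.96492669e-04]
 [-9.93537537e-01  1.17024563e-02 -1.12899136e-01]
 [ 1.12899534e-01 -6.28772617e-04 -9.93606210e-01]] [0.01577628 0.50129691 1.1875272 ]
wrist 345.60563639225484 345.60563639225484 274.0781350359472 209.87802062891072 -0.08133510398619812 [[ 0.32506518  0.94568812 -0.00257043]
 [ 0.91352663 -0.31330501  0.2594399 ]
 [ 0.2445439  -0.08668304 -0.96575583]] [-0.57382062 -0.02952057  0.39066954]
0.15 [ 2.55543102e+00  1.82640110e+00 -2.03644936e-03] 0.998275120638667
```

View pics/scene0.png

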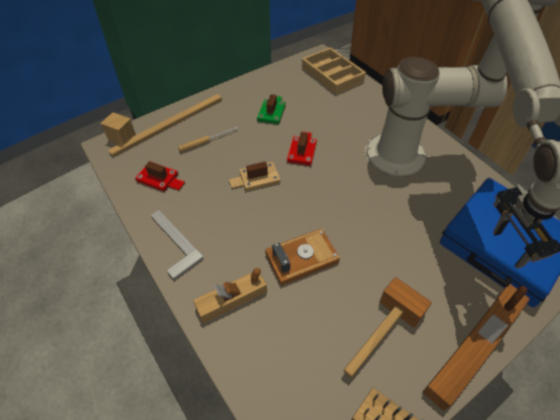

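View pics/top0.png

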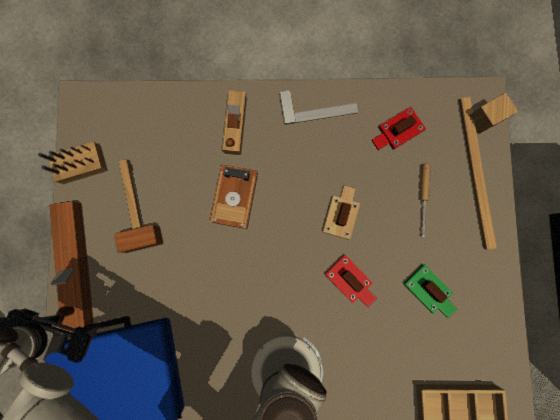

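View pics/wrist0.png

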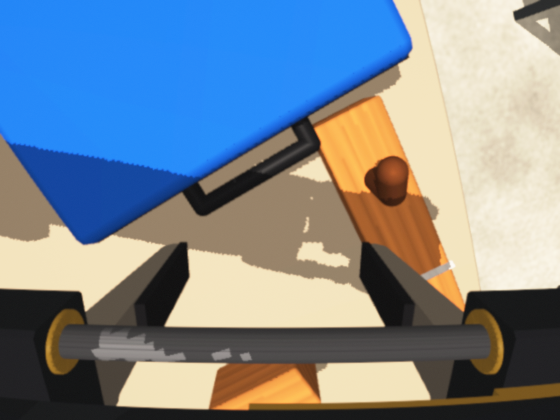

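Candidates in the top view: plywood (343,213), red (402,127), red (350,280) and green (432,290). Only the plywood one fits the description. I'll check it and the bed in close crops.

```bash
cat > h.py <<'E'
from workcell import bot
import cv2, numpy as np
def K(c): return np.array([[c["fx"],0,c["cx"]],[0,c["fy"],c["cy"]],[0,0,1.]])
def D(c): return np.array([c["k1"],0,0,0,0.])
def cast(c,uv,z):
    uv=np.asarray(uv,float).reshape(-1,1,2)
    n=cv2.undistortPoints(uv,K(c),D(c)).reshape(-1,2)
    d=np.c_[n,np.ones(len(n))]@c["R"]; o=-np.asarray(c["R"]).T@c["t"]
    return o+d*((z-o[2])/d[:,2])[:,None]
def proj(c,X):
    return cv2.projectPoints(np.asarray(X,float).reshape(-1,1,3),cv2.Rodrigues(np.asarray(c["R"]))[0],np.asarray(c["t"]),K(c),D(c))[0].reshape(-1,2)
def crop(c,u,v,w,h,s,name):
    cv2.imwrite(name,cv2.resize(c["pixels"][v:v+h,u:u+w],None,fx=s,fy=s,interpolation=cv2.INTER_CUBIC))
E
python3 - <<'E'
from h import *
import pickle
C={n:bot.read_camera(n) for n in ["scene","top"]}
pickle.dump(C,open("c0.pkl","wb"))
a=cv2.resize(C["top"]["pixels"][160:245,205:365],None,fx=5,fy=5,interpolation=cv2.INTER_CUBIC)
cv2.imwrite("pics/topc.png",a)
crop(C["scene"],225,150,120,135,4,"pics/scenec.png")
E
```

```text
(no output)
```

View pics/topc.png

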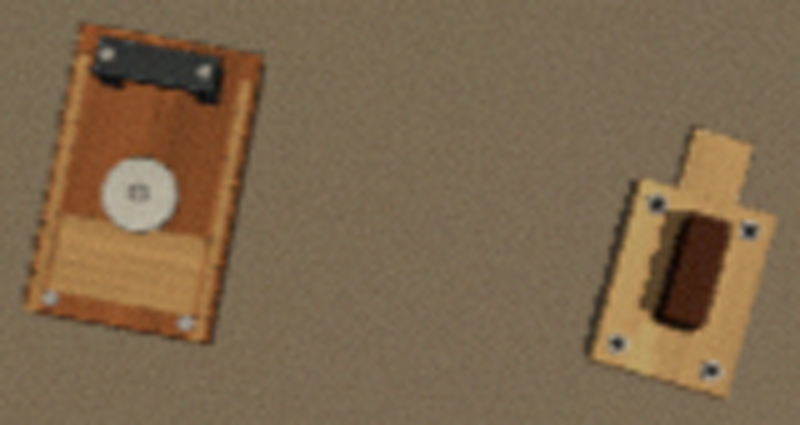

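View pics/scenec.png

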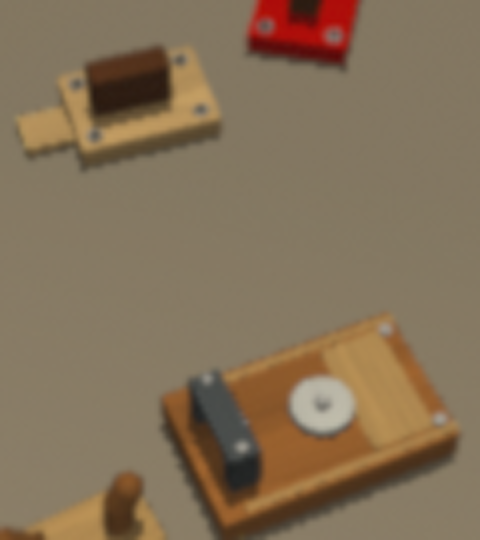

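Run:
```python
from h import *
import pickle
C=pickle.load(open("c0.pkl","rb")); t=C["top"]; s=C["scene"]
T=lambda *p: np.array(p)/5.+[205-.4,160-.4]
S=lambda *p: np.array(p)/4.+[225-.4,150-.4]
np.set_printoptions(precision=4,suppress=True)
pl=cast(t,T((640,180),(775,215),(728,397),(590,357)),.02); print("plate",pl, np.linalg.norm(pl-np.roll(pl,-1,0),axis=1))
ti=cast(t,T((697,128),(752,147)),.01);print("tip",ti)
ax=(pl[0]+pl[1]-pl[2]-pl[3])/2; yaw=np.arctan2(ax[1],ax[0]);print("yaw",yaw)
d=np.array([np.cos(yaw),np.sin(yaw),0]);print("org plate",pl.mean(0)+.007*d,"org tip",ti.mean(0)-.098*d)
print("bed top pad",cast(t,T((140,194)),.038),"pin",cast(t,T((139,191)),.044))
print("bed scene pad",cast(s,S((322,405)),.038),"pin",cast(s,S((322,402)),.044))
b=cast(t,T((82,23),(265,52),(212,344),(25,310)),.03);print("bed corners",b,np.linalg.norm(b-np.roll(b,-1,0),axis=1))
ax=(b[0]+b[1]-b[2]-b[3])/2; y2=np.arctan2(ax[1],ax[0]);d=np.array([np.cos(y2),np.sin(y2),0]);print("bed yaw",y2,b.mean(0)-.01*d)
bs=cast(t,T((107,54),(206,71)),.074);dd=bs[0]-bs[1];print("bolts",bs,np.linalg.norm(dd),np.arctan2(-dd[0],dd[1]))
bs=cast(s,S((208,380),(242,446)),.074);dd=bs[0]-bs[1];print("bolts scene",bs)
sp=cast(s,S((80,165),(218,128),(192,48)),.02);print("scene plate",sp)
```

```text
plate [[ 0.5426 -0.1599  0.02  ]
 [ 0.5188 -0.2461  0.02  ]
 [ 0.4022 -0.212   0.02  ]
 [ 0.4287 -0.1248  0.02  ]] [0.0894 0.1214 0.0911 0.1192]
tip [[ 0.578  -0.1994  0.01  ]
 [ 0.5649 -0.2348  0.01  ]]
yaw -0.2912312925819282
org plate [ 0.4798 -0.1877  0.02  ] org tip [ 0.4776 -0.1889  0.01  ]
bed top pad [[0.5348 0.1609 0.038 ]] pin [[0.5358 0.1608 0.044 ]]
bed scene pad [[0.5404 0.166  0.038 ]] pin [[0.5413 0.1669 0.044 ]]
bed corners [[0.6479 0.1996 0.03  ]
 [0.6276 0.0814 0.03  ]
 [0.4392 0.116  0.03  ]
 [0.4623 0.2347 0.03  ]] [0.1199 0.1915 0.1209 0.189 ]
bed yaw -0.1844024032525074 [0.5344 0.1598 0.03  ]
bolts [[0.6178 0.1771 0.074 ]
 [0.6064 0.1156 0.074 ]] 0.06256175701721117 -0.18368191251374835
bolts scene [[0.6093 0.1198 0.074 ]
 [0.6206 0.1785 0.074 ]]
scene plate [[ 0.5586 -0.1454  0.02  ]
 [ 0.4417 -0.1133  0.02  ]
 [ 0.4076 -0.2035  0.02  ]]
```

```bash
cat >> h.py <<'E'
from scipy.spatial.transform import Rotation as Ro
def rot(yaw,sg=1):
    x=sg*np.array([-np.sin(yaw),np.cos(yaw),0]); z=np.array([0,0,-1.])
    return Ro.from_matrix(np.c_[x,np.cross(z,x),z])
E
python3 - <<'E'
from h import *
np.set_printoptions(precision=4,suppress=True)
c=bot.read_camera("wrist"); R=np.asarray(c["R"])
Rt=Ro.from_rotvec(bot.current_tool_rot()).as_matrix(); p=np.asarray(bot.current_ee_pos())
cam=-R.T@c["t"]; ct=Rt.T@(cam-p); Rct=R@Rt; print("cam in tool",ct,"optical axis in tool",Rct[2])
X=np.array([.479,-.188,.02]);yaw=-.291
for sg in(1,-1):
  Rn=rot(yaw,sg).as_matrix()
  for h in(.2,.25):
   for off in(0,.05,.1,-.05,-.1):
    pos=X+np.array([np.cos(yaw),np.sin(yaw),0])*off; pos[2]=h
    Rc=Rct@Rn.T; cc=dict(c,R=Rc,t=-Rc@(pos+Rn@ct))
    q=bot.inverse_kinematics(pos,rot(yaw,sg).as_rotvec())
    print(sg,h,off,proj(cc,X)[0],None if q is None else np.array(q))
E
```

```text
cam in tool [ 0.0001 -0.0721 -0.1696] optical axis in tool [-0.0015  0.2597  0.9657]
1 0.2 0 [274.4253 189.3372] [-0.6092  0.0125  1.7818  0.      1.3473 -1.889 ]
1 0.2 0.05 [274.3739 140.1837] [-0.5807  0.1423  1.6442  0.      1.3551 -1.8605]
1 0.2 0.1 [274.318   87.9613] [-0.557   0.2692  1.4973  0.      1.3751 -1.8368]
1 0.2 -0.05 [274.4722 235.2279] [-0.6439 -0.1235  1.9119  0.      1.3531 -1.9237]
1 0.2 -0.1 [274.5147 277.8123] [-0.6871 -0.2693  2.0357  0.      1.3751 -1.9669]
1 0.25 0 [274.4339 180.7079] [-0.6092 -0.0228  1.7175  0.      1.4469 -1.889 ]
1 0.25 0.05 [274.389  137.3747] [-0.5807  0.1087  1.5817  0.      1.4511 -1.8605]
1 0.25 0.1 [274.3406  91.7017] [-0.557   0.2382  1.4354  0.      1.468  -1.8368]
1 0.25 -0.05 [274.4753 221.5582] [-0.6439 -0.1594  1.8447  0.      1.4563 -1.9237]
1 0.25 -0.1 [274.5134 259.8769] [-0.6871 -0.304   1.9643  0.      1.4813 -1.9669]
-1 0.2 0 [274.4253 189.3372] [-0.6092  0.0125  1.7818  0.      1.3473  1.2526]
-1 0.2 0.05 [274.4722 235.2279] [-0.5807  0.1423  1.6442  0.      1.3551  1.2811]
-1 0.2 0.1 [274.5147 277.8123] [-0.557   0.2692  1.4973  0.      1.3751  1.3048]
-1 0.2 -0.05 [274.3739 140.1837] [-0.6439 -0.1235  1.9119  0.      1.3531  1.2179]
-1 0.2 -0.1 [274.318   87.9613] [-0.6871 -0.2693  2.0357  0.      1.3751  1.1747]
-1 0.25 0 [274.4339 180.7079] [-0.6092 -0.0228  1.7175  0.      1.4469  1.2526]
-1 0.25 0.05 [274.4753 221.5582] [-0.5807  0.1087  1.5817  0.      1.4511  1.2811]
-1 0.25 0.1 [274.5134 259.8769] [-0.557   0.2382  1.4354  0.      1.468   1.3048]
-1 0.25 -0.05 [274.389  137.3747] [-0.6439 -0.1594  1.8447  0.      1.4563  1.2179]
-1 0.25 -0.1 [274.3406  91.7017] [-0.6871 -0.304   1.9643  0.      1.4813  1.1747]
```

Run:
```python
from h import *
import pickle
p=np.array(bot.current_ee_pos()); bot.line_to(p+[0,0,.06])
bot.goto([.535,.16,.26],rot(-.184).as_rotvec()); b=bot.read_camera("wrist"); print(bot.current_clock(),bot.current_ee_pos())
bot.goto([.479,-.188,.24],rot(-.291).as_rotvec()); t=bot.read_camera("wrist"); print(bot.current_clock(),bot.current_ee_pos())
pickle.dump((b,t),open("c1.pkl","wb"))
cv2.imwrite("pics/wb.png",b["pixels"]);cv2.imwrite("pics/wt.png",t["pixels"])
```

```text
2.7833 [0.5347105  0.16089979 0.26000977]
4.1583 [ 0.47950898 -0.18699921  0.24013228]
```

View pics/wb.png

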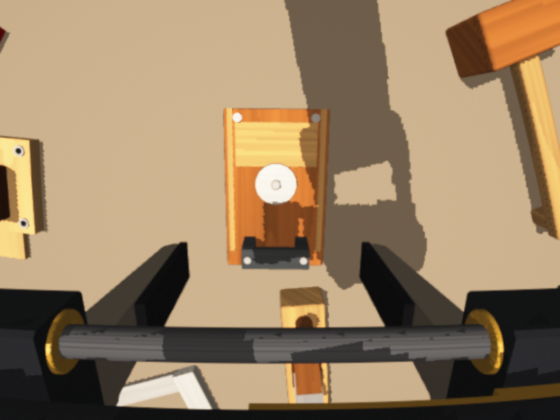

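View pics/wt.png

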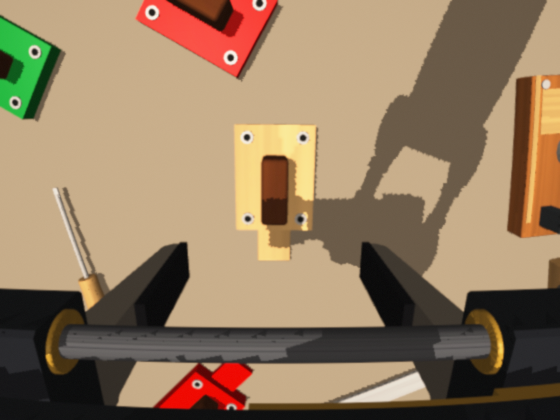

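```bash
python3 - <<'E'
from h import *
import pickle
b,t=pickle.load(open("c1.pkl","rb"))
crop(b,215,100,120,175,4,"pics/wbc.png"); crop(t,220,115,110,155,4,"pics/wtc.png")
E
python3 -c "
import cv2,numpy as np
a=cv2.imread('pics/wbc.png');b=cv2.imread('pics/wtc.png')
o=np.zeros((600,800,3),np.uint8);a=a[:600,:400];a=cv2.copyMakeBorder(a,0,0,0,0,cv2.BORDER_CONSTANT)
"
python3 - <<'E'
import cv2
a=cv2.imread('pics/wbc.png');cv2.imwrite('pics/wbc2.png',cv2.resize(a,None,fx=.85,fy=.85))
b=cv2.imread('pics/wtc.png');cv2.imwrite('pics/wtc2.png',cv2.resize(b,None,fx=.95,fy=.95))
E
```

```text
(no output)
```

View pics/wbc2.png

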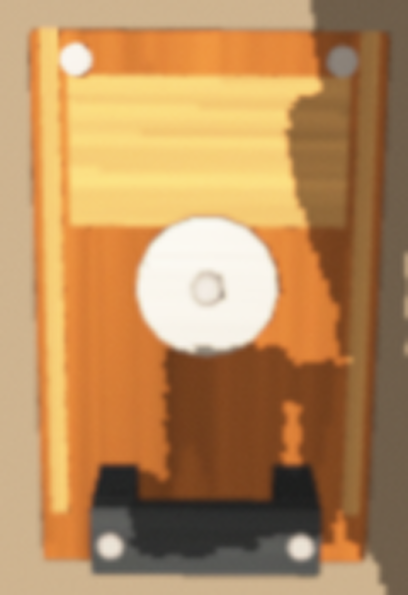

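View pics/wtc2.png

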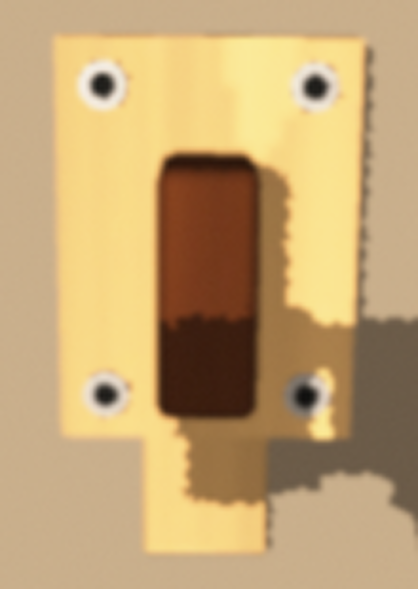

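Run:
```python
from h import *
import pickle
np.set_printoptions(precision=4,suppress=True)
b,t=pickle.load(open("c1.pkl","rb"))
B=lambda *p: np.array(p)/3.4+[215-.4,100-.4]
T=lambda *p: np.array(p)/3.8+[220-.4,115-.4]
hsv=cv2.cvtColor(b["pixels"],cv2.COLOR_BGR2HSV); m=cv2.inRange(hsv,(0,0,190),(180,45,255)); m[:, :240]=0;m[:,312:]=0;m[:160]=0;m[210:]=0
cn=max(cv2.findContours(m,0,1)[0],key=cv2.contourArea);e=cv2.fitEllipse(cn);print("pad px",e)
pad=cast(b,[e[0]],.038)[0];print("pad",pad,"pin",cast(b,B((207,289)),.044)[0])
r=cast(b,[[e[0][0]-e[1][0]/2,e[0][1]],[e[0][0]+e[1][0]/2,e[0][1]]],.038);print("pad diam",np.linalg.norm(r[0]-r[1]))
def yawy(P,Q): # P at +y side, Q at -y
    d=P-Q; return np.arctan2(-d[0],d[1]),np.linalg.norm(d)
bo=cast(b,B((301,547),(110,547)),.074);print("bolts",bo,yawy(bo[0],bo[1]),bo.mean(0)-.078*np.array([np.cos(-.184),np.sin(-.184),0]))
sc=cast(b,B((343,61),(76,59)),.03);print("screws",sc,yawy(sc[0],sc[1]))
for s in(0,1): pass
dl=cast(b,B((32,28),(45,558),(388,32),(365,545)),.03)
for i in(0,2): d=dl[i+1]-dl[i];print("bed side yaw",np.arctan2(d[1],d[0]),np.linalg.norm(d))
# template
h=cast(t,T((102,85),(316,87),(106,395),(306,397)),.02)
print("holes",h); print(yawy(h[1],h[0]),yawy(h[3],h[2]))
for i in(0,1): d=h[i+2]-h[i];print("side yaw",np.arctan2(d[1],d[0]),np.linalg.norm(d))
c=cast(t,T((52,37),(365,38),(62,437),(350,437)),.02);print("corners",c,c.mean(0))
for i in(0,1): d=c[i+2]-c[i];print("side yaw",np.arctan2(d[1],d[0]),np.linalg.norm(d))
print(yawy(c[1],c[0]),yawy(c[3],c[2]))
ti=cast(t,T((145,552),(266,552)),.01);print("tip",ti,yawy(ti[1],ti[0]))
ht=cast(t,T((160,168),(258,168),(255,415),(160,415)),.065);print("handle top",ht.mean(0),np.linalg.norm(ht-np.roll(ht,1,0),axis=1))
ye=-.288;d=np.array([np.cos(ye),np.sin(ye),0]);print("orgs",c.mean(0)+.007*d,ti.mean(0)-.098*d)
```

```text
pad px ((275.4505615234375, 183.24209594726562), (38.62230682373047, 39.5552978515625), 90.83914184570312)
pad [0.5364 0.1618 0.038 ] pin [0.5368 0.1617 0.044 ]
pad diam 0.044439844525626215
bolts [[0.621  0.1773 0.074 ]
 [0.6096 0.1159 0.074 ]] (np.float64(-0.18408733938396835), np.float64(0.06247076591523283)) [0.5386 0.1609 0.074 ]
screws [[0.4722 0.2195 0.03  ]
 [0.4554 0.1328 0.03  ]] (np.float64(-0.19122672067643948), np.float64(0.08830596515022358))
bed side yaw -0.19476409399639596 0.18817191127280591
bed side yaw -0.1915303371684115 0.1817219309031999
holes [[ 0.4218 -0.2021  0.02  ]
 [ 0.4403 -0.1424  0.02  ]
 [ 0.512  -0.2298  0.02  ]
 [ 0.5304 -0.1706  0.02  ]]
(np.float64(-0.30022661117404287), np.float64(0.06250942319922599)) (np.float64(-0.30136152374744835), np.float64(0.061947423834684504))
side yaw -0.29757155441149 0.09436174393811318
side yaw -0.3035253189600655 0.09443223002046675
corners [[ 0.4045 -0.2118  0.02  ]
 [ 0.4308 -0.125   0.02  ]
 [ 0.5211 -0.2472  0.02  ]
 [ 0.5469 -0.1609  0.02  ]] [ 0.4758 -0.1862  0.02  ]
side yaw -0.2943330293044638 0.12185231008257194
side yaw -0.30020986185231296 0.12156222069055993
(np.float64(-0.29415794479538526), np.float64(0.09074141430948808)) (np.float64(-0.2909110031255853), np.float64(0.09002754333834505))
tip [[ 0.5695 -0.2356  0.01  ]
 [ 0.5809 -0.1975  0.01  ]] (np.float64(-0.29084061907380987), np.float64(0.03977375284561644))
handle top [ 0.4813 -0.1876  0.065 ] [0.0677 0.0257 0.0677 0.0261]
orgs [ 0.4825 -0.1882  0.02  ] [ 0.4813 -0.1888  0.01  ]
```

Run:
```python
from h import *
import pickle
np.set_printoptions(precision=4,suppress=True)
r=rot(-.296).as_rotvec(); P=np.array([.4815,-.188,0])
bot.goto(P+[0,0,.1],r); bot.line_to(P+[0,0,.0245],max_speed=.1)
print(bot.current_ee_pos(),bot.current_contact_force())
bot.set_gripper(0.0,50); print(bot.current_opening()*92,bot.current_contact_force())
bot.line_to(P+[0,0,.0895],max_speed=.1); bot.hold(.15)
print(bot.current_opening()*92,bot.current_contact_force(),bot.current_ee_pos(),bot.current_clock())
w=bot.read_camera("wrist");pickle.dump((w,np.array(bot.current_ee_pos()),bot.current_tool_rot()),open("c2.pkl","wb"));cv2.imwrite("pics/w2.png",w["pixels"])
s=bot.read_camera("scene");crop(s,200,120,140,105,5,"pics/s2.png")
```

```text
[ 0.4821 -0.1885  0.0253] [ 0.8391 -0.1072 -0.656 ]
28.069812287626263 [ 0.375   0.1047 -0.7381]
27.88410611335161 [-1.0113  0.1976 -4.1229] [ 0.4809 -0.1876  0.0885] 7.6167
```

View pics/w2.png

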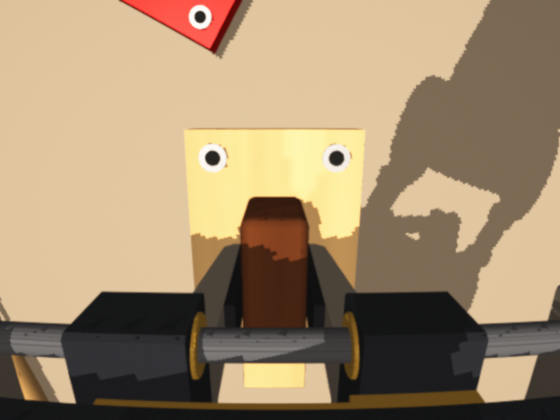

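View pics/s2.png

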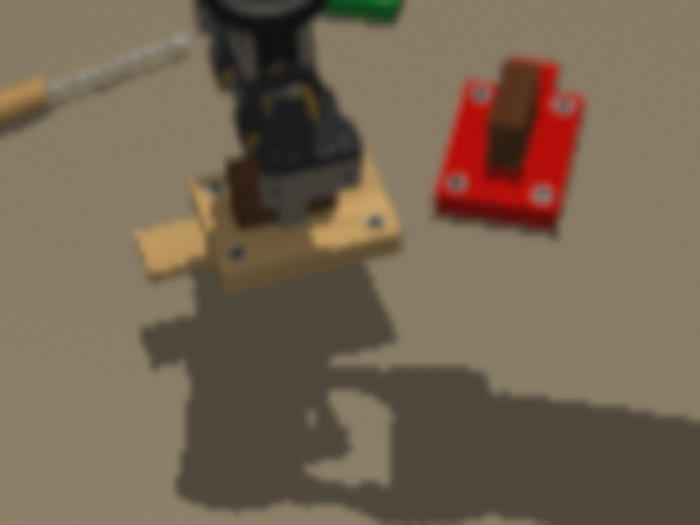

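Run:
```python
from h import *
import pickle
np.set_printoptions(precision=4,suppress=True)
w,p,r=pickle.load(open("c2.pkl","rb"))
Rt=Ro.from_rotvec(r).as_matrix(); print("tool",Rt)
z=.0832
h=cast(w,[[212,157.5],[336,157.5]],z);c=cast(w,[[187,129],[364,129]],z)
for P,x in((h,-.0542),(c,-.068)):
    d=P[1]-P[0];y=np.arctan2(-d[0],d[1]);print("yaw",y,"sep",np.linalg.norm(d))
    y=-.296
    o=P.mean(0)-x*np.array([np.cos(y),np.sin(y),0]);print("origin",o,"tool frame offset",Rt.T@(o-p))
ti=cast(w,[[244,387],[305,387]],z-.01);d=ti[1]-ti[0];print("tip",ti,np.linalg.norm(d),ti.mean(0)-.098*np.array([np.cos(y),np.sin(y),0]))
```

```text
tool [[ 0.2918  0.9565 -0.0014]
 [ 0.9565 -0.2918  0.001 ]
 [ 0.0005 -0.0016 -1.    ]]
yaw -0.29729661075674846 sep 0.06279318004363592
origin [ 0.4825 -0.1882  0.0832] tool frame offset [-0.      0.0016  0.0054]
yaw -0.2971523829935346 sep 0.08822242886639253
origin [ 0.4823 -0.1873  0.0832] tool frame offset [0.0007 0.0012 0.0054]
tip [[ 0.5694 -0.2356  0.0732]
 [ 0.5811 -0.1971  0.0732]] 0.040263926333971474 [ 0.4815 -0.1877  0.0732]
```

```bash
cat >> h.py <<'E'
YB=-.187; PIN=np.array([.5366,.1617,0]); XB=np.array([np.cos(YB),np.sin(YB),0]); YBv=np.array([-np.sin(YB),np.cos(YB),0])
RB=rot(YB).as_rotvec(); G=.0253; OX=.0012
def tgt(x,y,u): # template origin in bed xy, underside world z
    return PIN+XB*(x-OX)+YBv*y+np.array([0,0,u+G])
def where():
    d=np.array(bot.current_ee_pos())-PIN; return np.array([d@XB+OX,d@YBv,d[2]-G])
def lin(x,y,u,v=.1,fix=True):
    T=tgt(x,y,u); bot.line_to(T,rot=RB,max_speed=v)
    if fix:
        bot.hold(.1); e=T-np.array(bot.current_ee_pos()); 
        if np.linalg.norm(e)>.0004: bot.line_to(T+e,rot=RB,max_speed=.05); bot.hold(.1)
    return where()
E
python3 - <<'E'
from h import *
import pickle
np.set_printoptions(precision=4,suppress=True)
bot.goto(tgt(-.06,0,.08),RB)
print(lin(-.06,0,.049), Ro.from_rotvec(bot.current_tool_rot()).as_matrix()[:,1],bot.current_contact_force(),bot.current_clock())
w=bot.read_camera("wrist");pickle.dump((w,where()),open("c3.pkl","wb"));cv2.imwrite("pics/w3.png",w["pixels"])
s=bot.read_camera("scene");crop(s,230,180,140,105,5,"pics/s3.png")
t=bot.read_camera("top");crop(t,190,150,110,105,5,"pics/t3.png")
E
```

```text
[-0.0606  0.0002  0.0486] [ 0.9826 -0.1858  0.0005] [-0.2531  0.1928 -3.9298] 9.9833
```

View pics/w3.png

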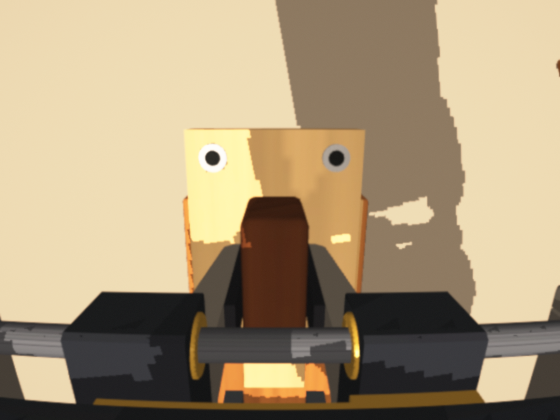

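View pics/s3.png

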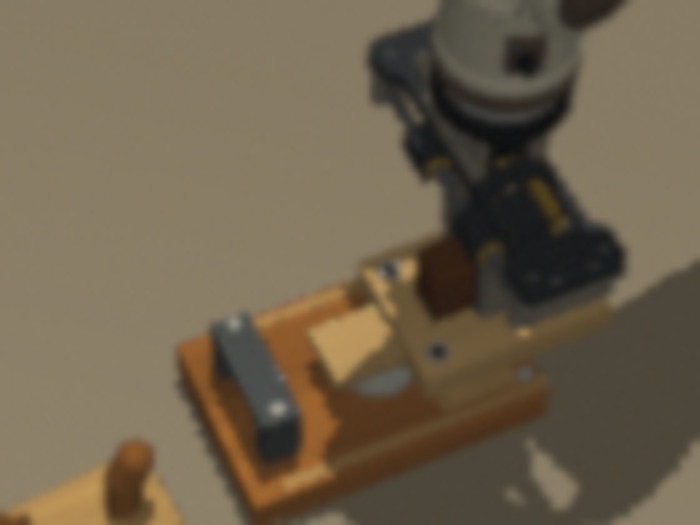

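View pics/t3.png

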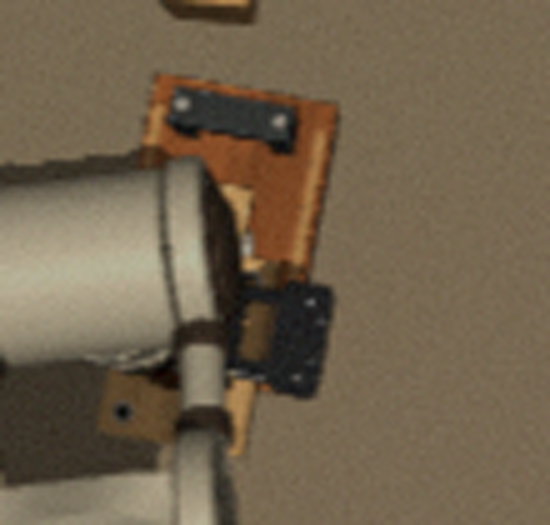

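The wrist view shows the template still square in the jaws (holes at 212,157 and 336,157). It's symmetric with the bed edges (column 185 left, 366 right), so I'll slide it in.

Run:
```python
from h import *
np.set_printoptions(precision=4,suppress=True)
print(lin(-.022,0,.0485,.08,fix=False),bot.current_contact_force())
print(lin(0,0,.0485,.06),bot.current_contact_force(),bot.current_clock())
w=bot.read_camera("wrist");cv2.imwrite("pics/w4.png",w["pixels"])
s=bot.read_camera("scene");crop(s,230,180,140,105,5,"pics/s4.png")
```

```text
[-0.0224 -0.0001  0.0482] [ 0.8349 -0.508  -2.8451]
[-0.0003 -0.      0.0483] [ 0.3456  0.6069 -2.6865] 11.3833
```

View pics/s4.png

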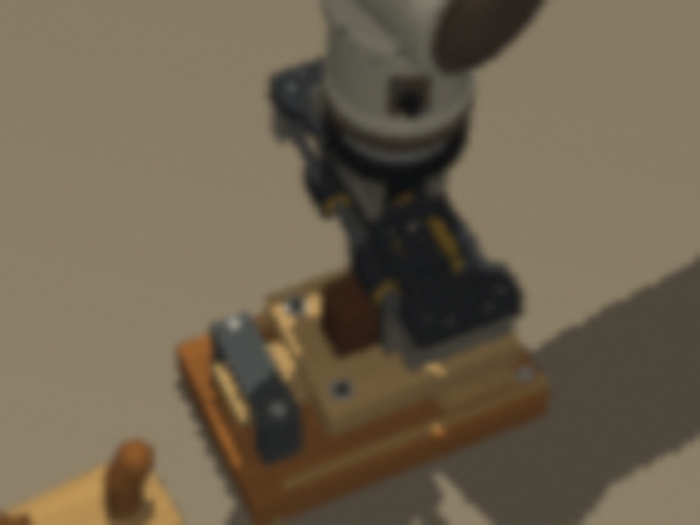

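View pics/w4.png

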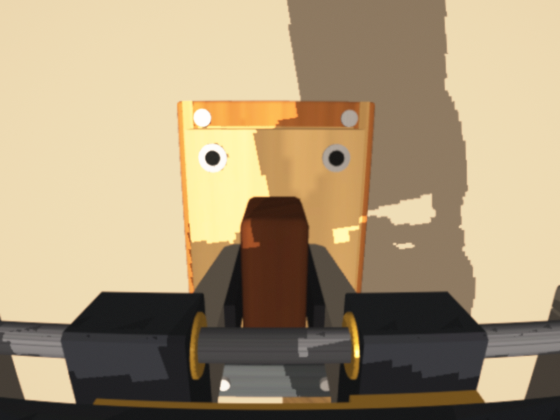

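Run:
```python
from h import *
import pickle
np.set_printoptions(precision=4,suppress=True)
w=bot.read_camera("wrist")
crop(w,170,90,215,85,3.5,"pics/w5.png")
def bed(P): d=P-PIN; return np.c_[d@XB,d@YBv]
print("scr",bed(cast(w,[[202,117.5],[349,117.5]],.03)),"edge",bed(cast(w,[[180,102],[374,102]],.03)))
print("holes",bed(cast(w,[[212,157.5],[336,157.5]],.0683)),"corner",bed(cast(w,[[187.5,129],[363.5,129]],.0683)))
b,t=pickle.load(open("c1.pkl","rb"))
B=lambda *p: np.array(p)/3.4+[215-.4,100-.4]
print("scr before",bed(cast(b,B((343,61),(76,59)),.03)),"edge",bed(cast(b,B((32,28),(388,32)),.03)))
```

```text
scr [[-0.0738 -0.0436]
 [-0.0738  0.0449]] edge [[-0.0831 -0.0564]
 [-0.083   0.0596]]
holes [[-0.054  -0.0316]
 [-0.0539  0.0312]] corner [[-0.0683 -0.0433]
 [-0.0682  0.0444]]
scr before [[-0.074   0.0448]
 [-0.0744 -0.0435]] edge [[-0.0844 -0.0578]
 [-0.0835  0.0594]]
```

View pics/w5.png

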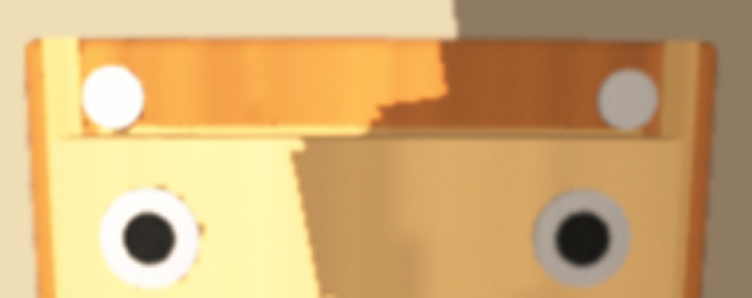

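Run:
```python
from h import *
np.set_printoptions(precision=4,suppress=True)
for u in (.0455,.044,.043,.042,.041,.040):
    p=lin(.0003,.0004,u,.03,fix=False); bot.hold(.08); f=np.array(bot.current_contact_force())
    print(u,where(),"f bed",f@XB,f@YBv,f[2])
    if f[2]>4: break
print(bot.current_clock())
```

```text
0.0455 [0.0002 0.0004 0.0454] f bed -0.5717586886903785 -0.011280118952568245 -3.0497522229122933
0.044 [0.0003 0.0004 0.044 ] f bed -0.36893922355691594 0.38281218541475354 -3.5027366171981598
0.043 [0.0003 0.0004 0.043 ] f bed 0.7610987438068361 -0.40880479751580323 -3.3127018410388893
0.042 [0.0003 0.0004 0.042 ] f bed 0.16553823285753497 0.017237842941842444 -3.1748823864665785
0.041 [0.0003 0.0004 0.041 ] f bed -1.066996593172031 0.2812992300593196 -2.347209110304544
0.04 [0.0003 0.0004 0.04  ] f bed 0.5262828723972339 -0.5594714305874828 -2.504322988329716
13.5333
```

Run:
```python
from h import *
np.set_printoptions(precision=4,suppress=True)
bot.hold(.2)
for u in (.039,.0375,.036,.0345,.033,.032,.031,.0303,.0298,.0293,.0288,.0283,.0278,.0273,.0268):
    lin(.0003,.0004,u,.03,fix=False); bot.hold(.1); f=np.array(bot.current_contact_force())
    print(u,where(),"f bed",f@XB,f@YBv,f[2],bot.current_opening()*92)
    if f[2]>18: break
print(bot.current_clock(),bot.current_ft_torque())
w=bot.read_camera("wrist");cv2.imwrite("pics/w6.png",w["pixels"])
s=bot.read_camera("scene");crop(s,230,180,140,105,5,"pics/s6.png")
```

```text
0.039 [0.0003 0.0004 0.039 ] f bed 0.08880331562434024 -0.3282039435857413 -3.44913794546135 27.831110146613366
0.0375 [0.0003 0.0004 0.0375] f bed -0.35985110617326166 -1.122483961655606 -3.1113239851715444 27.605669993293205
0.036 [0.0005 0.0005 0.0366] f bed -1.3545718071624273 -1.409326922773911 2.6573222112133235 27.463164965171813
0.0345 [0.0005 0.0005 0.0347] f bed -1.8081069243558785 -0.13159000433618673 2.8126973271906834 27.57462697442839
0.033 [0.0005 0.0005 0.0332] f bed -1.2947923521727718 -0.11831824715114556 4.554616381447057 27.884627990200272
0.032 [0.0005 0.0005 0.0322] f bed -1.1296307041011882 0.09324953532225258 4.401468793688663 27.791624517043306
0.031 [0.0005 0.0005 0.0312] f bed -1.0253120555120596 -0.2617276652584646 4.990010194201683 28.077066650053073
0.0303 [0.0005 0.0005 0.0305] f bed -1.3551822635142705 -0.37621257390042967 5.782458152611758 27.571182688368275
0.0298 [0.0005 0.0005 0.0301] f bed -0.5887052266337764 -1.4034910553080753 4.740499327952702 27.927125413570288
0.0293 [0.0005 0.0004 0.0296] f bed -2.4108964147504683 -0.11154842206678671 5.977086401744881 27.577863874490532
0.0288 [0.0005 0.0005 0.0292] f bed -2.3269963023642326 -0.48740470619259474 5.689205459972377 27.480579158703705
0.0283 [0.0005 0.0005 0.0292] f bed -3.791840660822476 -0.7757447889250932 10.030380413490278 27.569048608270133
0.0278 [0.0005 0.0005 0.0292] f bed -5.019688873350772 -1.4854610497562875 12.554850387118288 27.910195473099805
0.0273 [0.0006 0.0005 0.0292] f bed -7.340325399039795 -2.629070992220679 16.8371605876977 27.615720620054944
0.0268 [0.0005 0.0005 0.0291] f bed -7.991391465184763 -3.5006168108673585 20.109547933622835 27.971472537945854
18.9833 [-0.1702  1.5236 -0.0329]
```

View pics/s6.png

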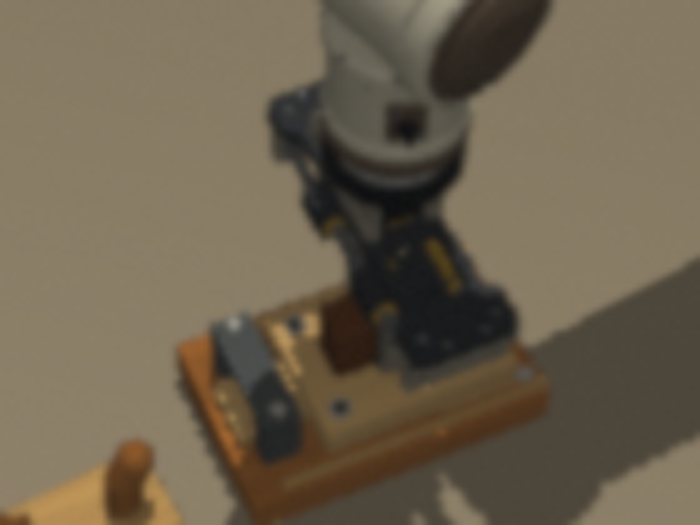

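View pics/w6.png

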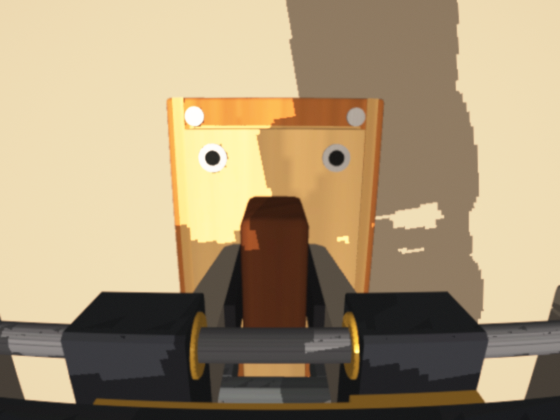

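The stop is hard at 29.2 mm by reading, after about 8 mm of spring travel. The holes are still at (212,157) and (336,157), so nothing slipped in the jaws. One last check of tool tilt and steadiness, then I hand in.

Run:
```python
from h import *
np.set_printoptions(precision=4,suppress=True)
bot.hold(.5)
M=Ro.from_rotvec(bot.current_tool_rot()).as_matrix()
f=np.array(bot.current_contact_force())
tilt=np.arccos(-M[2,2]); print("tilt",tilt,"yaw",np.arctan2(M[1,1],M[0,1]),where(),f,bot.current_opening()*92,bot.current_clock())
if tilt<.03 and f[2]>12: bot.job_done(); print("handed in",bot.current_clock())
```

```text
tilt 0.00032573129948714976 yaw -0.18668345346265486 [0.0006 0.0005 0.0292] [-9.2693 -1.7856 21.6302] 27.763477025423196 19.5833
the job is handed in; nothing more can be done
the job is handed in; nothing more can be done
```

I gripped the plywood template by its handle, slid the tongue in under the bridge, lowered the bore over the pin and pressed it home. I handed the job in at about 19.6 s, still gripping and pushing down; no verdict is reported.

**Last checks:**
- **On the deck:** after about 8 mm of pad spring travel it came to a hard stop. The underside then read 29.2 mm by the arm, against 30 mm for the deck. I put the 0.8 mm down to grip offset or slight slip, but did not confirm that.
- **On the pin:** the bore reads 0.6 mm and 0.5 mm from where I measured the pin (along and across the bed). It went over with no contact force.
- **Level and in line:** the tool was tilted 0.0003 rad. Its heading matched the bed's at -0.187 rad, where my bed readings ranged from -0.184 to -0.195.
- **Push and grip:** the measured downward push was about 22 N, with the grip set at 50 N and the jaws still closed on the 28 mm handle.
- **Sideways load:** about 9 N built up along the bed during the press. I left it because the template did not shift in the jaws.
- **Bystanders:** the arm kept well clear of the plane, mallet, square and screwdriver, but I did not re-measure their positions at the end.

**Camera disagreement:** the scene and top views put the pin 5–8 mm apart, so I used the close wrist views for both the template and the bed.

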